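Clamp a bundle of stick-on balance weights

TASK

Push the bundle of lead weight strips, which stands partly out of the bonding clamp, fully home against the clamp's end stop. Then turn the clamp's bar handle clockwise until its foot meets the strips and snug it by feel, so that they are firmly held but the soft lead is not crushed, and let go. Leave everything else on the counter where it lies.

Things in the scene. Friction and masses are not known exactly. Their poses are not given: they have to be found in the camera images.
- clamp: Fixed bonding clamp: dark steel base plate 300 x 90 x 12 mm with two low guide strips (6 mm high, 27 mm apart) along its x and an end stop at the far end. Origin: on the counter, on the screw's axis. x: loading direction, from the robot's side to the stop, up to 0.3 rad off world x; plate from x = -175 to +125 mm. z up.
- clamp_arm: Grey arm that carries the screw, fixed on the clamp's column, which stands at the clamp's y = +78 mm. Its height differs by a few mm each time. Column, collar and bolt: y = +58 to +112 mm, at most 136 mm high; the arm's nut on the axis: 38 mm thick, its top about 122 mm above the counter. Origin: as the clamp's, shifted up or down with the arm.
- stop (a point): Middle of the end stop's face that the strips must touch: 100 mm along the clamp's x from the screw's axis, 22 mm above the counter. Axes as the clamp's. The stop is 50 mm wide and 22 mm high above the plate.
- bundle: The work: four dull silver lead strips stuck one on the other, the top one on foam tape of unknown thickness: 200 mm long (x), 24 wide (y), 20 to 23 high, 0.6 to 0.9 kg. It lies on the plate between the guides, 30 to 65 mm short of home, and slides with 3 to 6 N. Origin: middle of its underside; at home it is 100 mm before the stop.
- screw: Upright steel screw with bar handle and foot, all turning as one about the axis. Origin: on the axis at the bar's centre, about 172 mm up; z up, y along the bar. Bar 9 mm thick, 116 long, 15 mm balls at its ends, starting within 0.8 rad of across the clamp. Head: 23 mm thick, 14 mm above and 18 below the bar's centre. Clockwise from above lowers it 6 mm a turn; it stays where left.
- bar_end (a point): Ball centre at one end of the bar, 58 mm from the axis along the screw's y. 30 mm or more are free under the bar, down to the arm. Turning takes about 0.08 N m while free and climbs steeply once the foot presses. Snug is 0.4 to 0.6 N m: a push of 9 to 13 N, square to the bar, 46 mm from the axis, felt while it turns slowly; at rest friction holds the bar and the push fades.
- foot (a point): Centre of the underside of the screw's round nylon foot, 25 mm across. It starts 2 to 11 mm above the strips. Snug, it presses with about 60 N; under 30 N (handle under about 0.33 N m) the strips are loose, over 100 N (handle over about 0.7 N m) the lead is crushed. From touch to snug the handle turns about half a radian.
- hammer: Bystander: red plastic weight hammer with two white nylon tips, 240 mm long, lying on the counter to the right. Origin under the middle of its handle, x towards the head.
- gauge: Bystander: chrome pencil tyre pressure gauge, 165 mm long, 24 mm at its ball head, lying at the right of the clamp. Origin under its middle, x towards its head.
- cap0: Bystander: green aluminium valve cap, 11 mm across, 12 mm high, standing at the left of the clamp. Origin at its foot.
- cap1: Bystander: the second valve cap, like the first, farther out.
- stock: Bystander: stack of six lead strips 140 x 24 x 30 mm lying on a grey steel turntable 230 mm across at the left. Origin under its middle.
- tape: Bystander: roll of black tape, 90 mm across, 19 mm high, lying flat near the robot at the left. Origin under its middle.
- spanner: Bystander: steel spanner 160 mm long lying at the left of the clamp, beyond it. Origin under its middle.
Not all that is in view belongs to the job. Leave any purple look-alike of the bundle alone.

How it is judged:
By the outcome, as a careful person would: the job done as asked, in the order asked, and still so for the second after the job is handed in, with the robot touching nothing.
It also fails if it takes over 67 s, if anything falls off the work surface, if the arm or the gripper's body presses on something with over 40 N, if the wrist force passes 120 N, or if a joint passes its speed limit or range.

ROBOT

A 7-joint arm with a two-finger parallel gripper is mounted at the origin on the work surface. World frame = base frame: x ahead of the robot, y to its left, z up, the work surface at z = 0. Lengths are in m, angles in rad, forces in N, time in s.
With the tool pointing down it reaches from about 0.4 to 0.85 m from the base axis. Payload 10.4 kg.
Tool frame: the origin (TCP) lies on the centre line of the jaws, within the pads' length; the fingertips stand 11 mm ahead of it and the grasp point (between the pads) lies 8 mm behind it (tip_reach is the distance from the TCP to the fingertips, in m); z points along the fingers, y is the line along which they close (so a half turn about z gives the same grasp; the last joint's range is limited). The gripper opens to 85 mm and grips with 20 to 120 N. Pads are 22 mm wide; open, the fingers measure 114 mm over their backs; the gripper's body (76 mm by 85 mm) begins 54 mm behind the grasp point. The pads swing forward as they close: fully open they stand 13 mm farther back than shut.
Start: joints at [1.084, 0.332, -0.065, 1.46, 0.022, 1.35, -0.088], TCP at [0.28, -0.559, 0.242] pointing down, gripper open.
Joint ranges: [-2.6, 2.6], [-0.5, 2.12], [-1.47, 1.34], [0.16, 2.42], [-1.27, 4.41], [0.06, 2.06], [-2.6, 2.6]. Speed limits (rad/s): [2.22, 2.22, 2.79, 2.79, 3.14, 3.14, 3.14].

INTERFACE

Orientations are given as a unit quaternion [x, y, z, w].
In Python, from workcell import get_obs, camera, hand_in, tip_reach gives the robot as it stands. The module is installed in compiled form; this text tells all that it offers.
- The arm moves only by the tool move_arm, never from a script. Its argument "plan" is a list of rows, each an object with "delta_pos": the shift along the tool's x, y, z in fractions of the full range, 1 being 1 m, a list of three; "turn": the turn, a rotation vector about the tool's x, y, z in parts of the range, where 1.0 means 4 rad, a list of three; "fingers": the closure, from 0 (fully open) to 1 (shut). A call has 1 to 12 rows; each row is the pose to reach, as a shift and turn from the pose commanded when the call began, along the tool's axes at that moment; what a row does not reach only later rows make up. A row lasts 1/8 s, in which the tool goes at most 62.5 mm and 10.7 degrees, less where a joint would pass 70% of its speed; a pose out of reach is approached as far as the arm can. Shift and turn numbers lie between -1 and 1, and a call with a number outside is refused. A call with a gripper value outside its range is refused whole. The fingers move at their own pace and stop on an object; "force" is the grip in N (left out, the last holds). Time passes only in rows, so rows that repeat a pose let the fingers close. It gives the time, the measured TCP pose, the force, the opening and the grip force at its end, in the units of the state.
- get_obs(): the state, without advancing time (a new reading comes with each control period).
- camera(name): name is "side" or "top" or "wrist"; returns a dict with "color" (400x640x3 uint8, red, green, blue), "range_z" (400x640 float32, m along the optical axis (not along the pixel's ray), 0 where there is no reading), "fx", "fy", "cx", "cy" (pixels), "R" (3x3) and "t" (3): a world point X has camera coordinates R X + t; the wrist camera has in their place "tool_from_camera" (4x4, takes a point from camera to tool coordinates, whose origin is the TCP and whose axes are the flange's). Camera axes: x right, y down, z forward; pixel columns grow to the right and rows downward; lengths in m; the calibration is good to about 2 mm. A picture is of the moment at which its call begins: read the wrist's pose just before it.
- hand_in(): hands the job in; it is judged then, once.
The state is a dict: "clock": time; "joint_pos": joint angles; "joint_velocities": joint speeds; "tau": joint torques, N m; "position": TCP position; "ee_rot": TCP orientation; "ft_force": force on the tool from outside, world axes, zero at the start; "torque": the same for the moment, N m; "grip_width": opening from 0.0 (shut) to 1.0 (fully open); "grasp_force": force on a finger pad.
Only numpy, scipy, OpenCV 4.12 (cv2) and the standard library are available. Lean on these libraries where they do the work, as an engineer would, in place of code of your own. Each camera call takes 0.05 s, during which the arm holds its last target. There are 200 camera calls.

## Working session

There is one attempt and no reset: what is moved stays moved. The work goes in short steps, Python scripts to look and compute and a tool call to move; the robot and the scene stay as the last step left them, time stands still between calls to the robot, and variables do not carry over. Pictures are saved under pics/ and viewed, at most 13 in all, crops included, and the job is handed in when it is done.

Besides the shell and the picture viewer there is one more tool, called after "Emit:" as a command line: name --argument value ..., lists and objects as JSON in quotes. move_arm: Moves the arm, as the interface text tells. Its arguments: {"type":"object","properties":{"plan":{"type":"array","items":{"type":"object","properties":{"delta_pos":{"type":"array","items":{"type":"number"}},"turn":{"type":"array","items":{"type":"number"}},"fingers":{"type":"number"}}}},"force":{"type":"number"}},"required":["plan"]}

```bash
mkdir -p pics
cat > h.py <<'E'
import numpy as np,cv2
from workcell import get_obs,camera,hand_in,tip_reach
from scipy.spatial.transform import Rotation as Ro
np.set_printoptions(precision=4,suppress=True)
def pts(c):
    z=c["range_z"];v,u=np.mgrid[:400,:640]
    P=np.stack([(u-c["cx"])/c["fx"]*z,(v-c["cy"])/c["fy"]*z,z],-1)
    if "R" in c: W=(P-c["t"])@c["R"]
    else:
        T=c["tool_from_camera"];o=get_obs();W=(P@T[:3,:3].T+T[:3,3])@Ro.from_quat(o["ee_rot"]).as_matrix().T+o["position"]
    W[z==0]=np.nan
    return W
def save(c,n): cv2.imwrite("pics/"+n,c["color"][:,:,::-1])
E
python3 - <<'E'
from h import *
import pickle
o=get_obs();print({k:np.array(v) for k,v in o.items()},tip_reach)
for n in("top","side"):
    c=camera(n);save(c,n+"0.png");pickle.dump(c,open(n+".pkl","wb"));print(n,-c["R"].T@c["t"],c["R"],c["fx"])
E
```

```text
{'clock': array(0.), 'joint_pos': array([ 1.0844,  0.3329, -0.0647,  1.461 ,  0.0216,  1.3499, -0.0885]), 'joint_velocities': array([-0.0021, -0.    , -0.0001,  0.0006, -0.0018, -0.0013, -0.001 ]), 'tau': array([ -0.0004, -62.5446,   0.0492, -39.1611,   0.0163,   0.0099,
         0.    ]), 'position': array([ 0.2794, -0.5586,  0.2415]), 'ee_rot': array([ 0.9732,  0.2299, -0.0002, -0.0007]), 'ft_force': array([ 0.2378, -0.7908, -0.8975]), 'torque': array([ 0.0022, -0.0084,  0.0053]), 'grasp_force': array(0.), 'grip_width': array(0.9996)} 0.011
top [ 0.4352 -0.0152  1.0819] [[ 0.0081 -0.9999 -0.0114]
 [-0.9994 -0.0078 -0.0327]
 [ 0.0326  0.0116 -0.9994]] 395.8149194456348
side [0.2813 0.8356 0.5988] [[-0.973  -0.2299  0.0182]
 [-0.1269  0.468  -0.8746]
 [ 0.1925 -0.8533 -0.4845]] 381.0844920286467
```

View pics/top0.png

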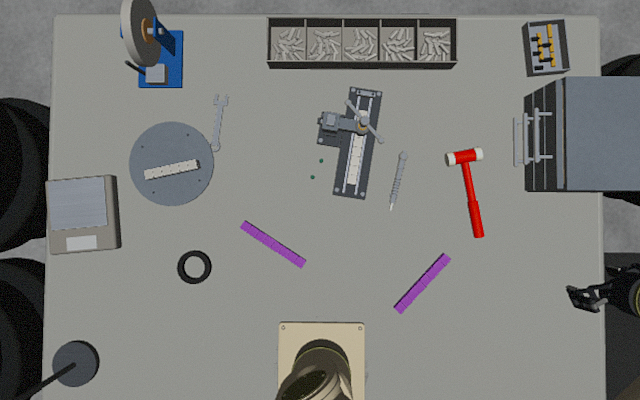

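View pics/side0.png

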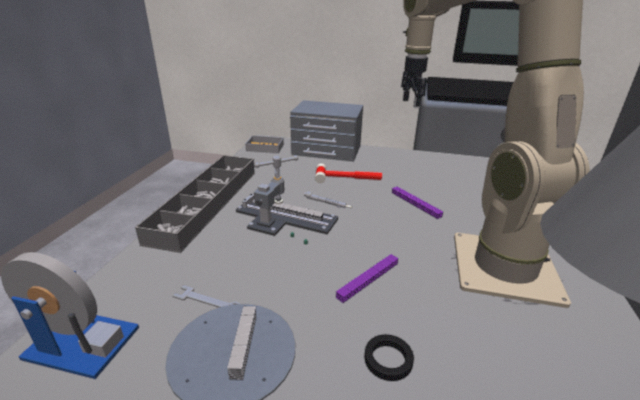

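The top view shows the clamp at about (357,143), with its bar running from (347,101) to (381,141) and the bundle's near end at about (354,193). The side view shows the column on the robot's left of the clamp.

Run:
```python
from h import *
import pickle
c=pickle.load(open("top.pkl","rb"));W=pts(c)
cv2.imwrite("pics/c.png",cv2.resize(c["color"][80:210,300:430,::-1],(585,585),interpolation=cv2.INTER_CUBIC))
reg=np.zeros((400,640),bool);reg[80:205,312:388]=1
z=W[...,2]
m=reg&(z>.006)&(z<.05)
print("low hist",np.histogram(z[m],bins=np.arange(.006,.05,.003)))
g=cv2.cvtColor(c["color"],cv2.COLOR_RGB2GRAY)
m2=(reg&(z>.005)&(z<.022)).astype(np.uint8)
m2=reg&(z>.005)&(z<.2)
p=W[m2][:,:2];r=cv2.minAreaRect((p*1000).astype(np.float32));print("clamp all",r)
b=reg&(z>.15);p=W[b];print("bar",len(p),p[:,2].min(),p[:,2].max(),p.mean(0));print(cv2.minAreaRect((p[:,:2]*1000).astype(np.float32)))
s=reg&(z>.026)&(z<.045)&(g>110);p=W[s];print("bundle",len(p),np.median(p[:,2]),cv2.minAreaRect((p[:,:2]*1000).astype(np.float32)))
print("camera ground z",np.nanmedian(z[220:240,340:400]))
```

```text
low hist (array([ 108,  876, 1234,  388,  262,   63,   21,    7,   72,  329,  161,
         14,    1,    0]), array([0.006, 0.009, 0.012, 0.015, 0.018, 0.021, 0.024, 0.027, 0.03 ,
       0.033, 0.036, 0.039, 0.042, 0.045, 0.048]))
clamp all ((602.518798828125, -73.87744903564453), (340.15411376953125, 203.89968872070312), 0.49303245544433594)
bar 290 0.16470796790049377 0.19092516717857935 [ 0.6236 -0.0973  0.1795]
((624.78759765625, -97.4868392944336), (128.84605407714844, 22.091703414916992), 44.909183502197266)
bundle 554 0.0350262696327496 ((610.4839477539062, -101.73072814941406), (46.78015899658203, 251.82171630859375), 83.82918548583984)
camera ground z 0.0007152231068905623
```

View pics/c.png

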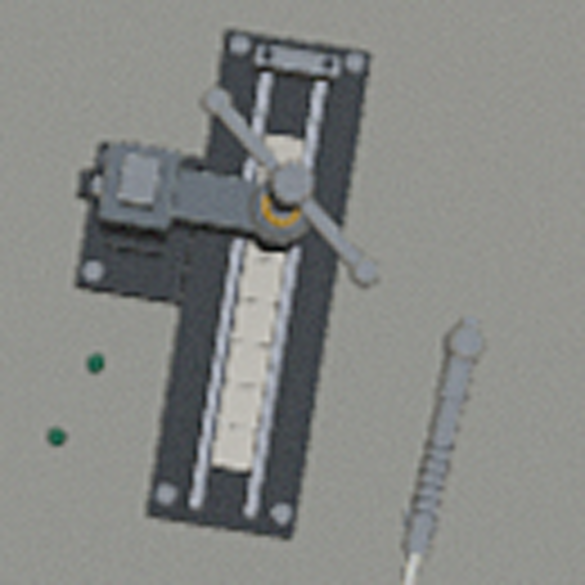

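Run:
```python
from h import *
import pickle
c=pickle.load(open("top.pkl","rb"));C=-c["R"].T@c["t"]
def ray(u,v,z):
    d=c["R"].T@np.array([(u-c["cx"])/c["fx"],(v-c["cy"])/c["fy"],1]);return (C+d*(z-C[2])/d[2])[:2]
f=lambda x,y:((x+.5)/4.5-.5+300,(y+.5)/4.5-.5+80)
P=[ray(*f(*q),.012) for q in((225,30),(370,50),(293,538),(148,515))];P=np.array(P)
print(P);ux=(P[0]+P[1]-P[2]-P[3])/2;L=np.linalg.norm(ux);ux/=L;uy=np.array([-ux[1],ux[0]])
cen=P.mean(0);O=cen+ux*.025;print("len",L,"yaw",np.arctan2(ux[1],ux[0]),"axis",O)
for n,q,z in(("near",(232,468),.034),("far",(285,138),.034),("ballA",(214,98),.172),("ballB",(367,272),.172),("head",(292,183),.186),("stopfacemid",(295,72),.034)):
    w=ray(*f(*q),z);print(n,w,"clamp",(w-O)@ux,(w-O)@uy)
s=pickle.load(open("side.pkl","rb"))
cv2.imwrite("pics/s.png",cv2.resize(s["color"][145:235,225:345,::-1],(800,600),interpolation=cv2.INTER_CUBIC))
```

```text
[[ 0.7531 -0.0733]
 [ 0.7414 -0.1611]
 [ 0.4458 -0.1159]
 [ 0.4589 -0.0289]]
len 0.2982509467291823 yaw -0.15080030262796784 axis [ 0.6245 -0.0986]
near [ 0.4865 -0.0778] clamp -0.13957730851767852 -0.00022021357015867174
far [ 0.6823 -0.108 ] clamp 0.05850211881001581 -0.0006767463239250487
ballA [ 0.6703 -0.0592] clamp 0.03930177786281274 0.045784032040853566
ballB [ 0.5808 -0.1381] clamp -0.03728175398064059 -0.045657958896715485
head [ 0.6235 -0.0982] clamp -0.0010333226024669229 0.0002077574842094018
stopfacemid [ 0.7217 -0.1137] clamp 0.09833660816992794 -0.0004178570087730704
```

View pics/s.png

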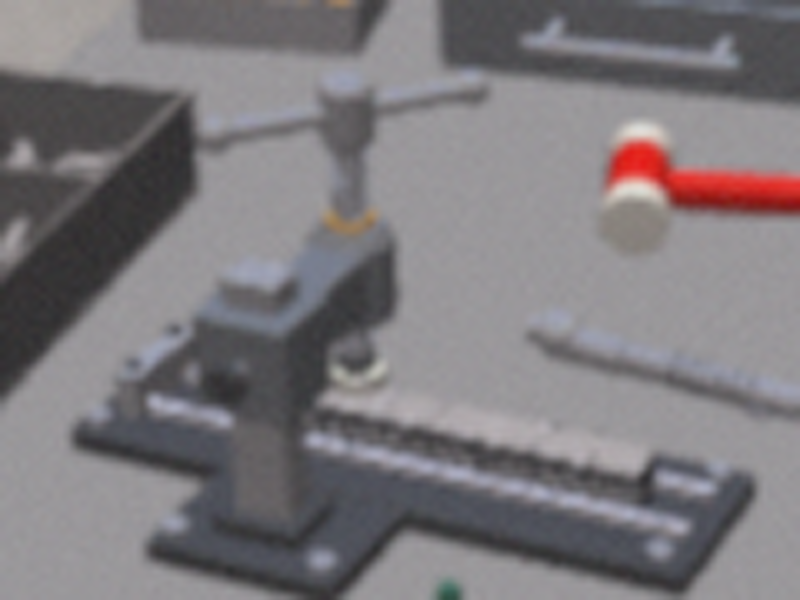

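The side crop shows the nylon foot's underside rim at crop (358,389), and the bundle's near top corner at about (642,470).

Run:
```python
from h import *
import pickle
c=pickle.load(open("side.pkl","rb"));C=-c["R"].T@c["t"]
O=np.array([.6240,-.0985]);a=-.151;ux=np.array([np.cos(a),np.sin(a)]);uy=np.array([-ux[1],ux[0]])
h=C[:2]-O;h/=np.linalg.norm(h)
def zz(x,y,XY):
    u=225+(x+.5)/6.667-.5;v=145+(y+.5)/6.667-.5
    best=[]
    for z in np.arange(0,.25,.0005):
        p=c["R"]@np.array([*XY,z])+c["t"];best.append((abs(c["fy"]*p[1]/p[2]+c["cy"]-v),z,c["fx"]*p[0]/p[2]+c["cx"]-u))
    return min(best)
print("foot",zz(358,389,O+.0125*h))
print("top corner",zz(642,470,O-.1396*ux+.012*uy))
print("plate corner",zz(690,592,O-.175*ux+.045*uy), "plate corner R",zz(752,482,O-.175*ux-.045*uy))
print("head top centre",zz(342,82,O))
W=pts(c);print("foot depth pts",W[200:204,276:282,2],W[200:204,276:282,0][2])
# tool move: to pre-push, tool y along clamp y?
o=get_obs();R=Ro.from_quat(o["ee_rot"]).as_matrix();print(R)
p=np.append(O-.190*ux,.10);print("prepush",p,R.T@(p-o["position"]))
```

```text
foot (np.float64(0.006424288493803942), np.float64(0.0465), np.float64(0.3826948076972485))
top corner (np.float64(0.0241444742073611), np.float64(0.038), np.float64(-0.2925084341787283))
plate corner (np.float64(0.0011277725683100925), np.float64(0.0055), np.float64(-0.3520632312763041)) plate corner R (np.float64(0.03306265537796094), np.float64(0.0085), np.float64(1.3437403802322478))
head top centre (np.float64(0.02639329169193161), np.float64(0.187), np.float64(0.8313745698567345))
foot depth pts [[0.0551 0.0533 0.0548 0.0539    nan 0.0508]
 [0.0525 0.0505 0.0518 0.0492 0.0484 0.0484]
 [0.049  0.049  0.0475 0.0509 0.0463 0.0469]
 [0.0456 0.0452 0.0464 0.0459 0.0441 0.0422]] [0.6274 0.6246 0.6227 0.6178 0.6178 0.6146]
[[ 0.8943  0.4474 -0.0006]
 [ 0.4474 -0.8943  0.0011]
 [-0.0001 -0.0013 -1.    ]]
prepush [ 0.4362 -0.0699  0.1   ] [ 0.3588 -0.3668  0.142 ]
```

Units first: turns go in shares of 4 rad. So 0.615 rad is 0.1538.

Emit:
move_arm --plan '[{"delta_pos":[0.12,-0.12,0],"turn":[0,0,0.05],"fingers":1},{"delta_pos":[0.24,-0.245,0.03],"turn":[0,0,0.1],"fingers":1},{"delta_pos":[0.359,-0.367,0.12],"turn":[0,0,0.1538],"fingers":1},{"delta_pos":[0.359,-0.367,0.12],"turn":[0,0,0.1538],"fingers":1},{"delta_pos":[0.359,-0.367,0.12],"turn":[0,0,0.1538],"fingers":1},{"delta_pos":[0.359,-0.367,0.12],"turn":[0,0,0.1538],"fingers":1},{"delta_pos":[0.359,-0.367,0.12],"turn":[0,0,0.1538],"fingers":1},{"delta_pos":[0.359,-0.367,0.12],"turn":[0,0,0.1538],"fingers":1},{"delta_pos":[0.359,-0.367,0.12],"turn":[0,0,0.1538],"fingers":1},{"delta_pos":[0.359,-0.367,0.12],"turn":[0,0,0.1538],"fingers":1},{"delta_pos":[0.359,-0.367,0.12],"turn":[0,0,0.1538],"fingers":1},{"delta_pos":[0.359,-0.367,0.12],"turn":[0,0,0.1538],"fingers":1}]'

```text
clock: 1.6
position: [0.4364, -0.0713, 0.1225]
ee_rot: [0.997, -0.076, 0.0, 0.0]
ft_force: [0.1, 0.3, -0.6]
grip_width: -0.003
grasp_force: 0.0
```

```bash
cat >> h.py <<'E'
O=np.array([.6240,-.0985]);a=-.151;ux=np.array([np.cos(a),np.sin(a)]);uy=np.array([-ux[1],ux[0]])
def st():
    o=get_obs();R=Ro.from_quat(o["ee_rot"]).as_matrix();p=o["position"]
    print("t",o["clock"],"p",p,"clamp",(p[:2]-O)@ux,(p[:2]-O)@uy,"yaw",np.arctan2(R[1,0],R[0,0]),"tilt",R[2,2],"q",np.array(o["joint_pos"]),"F",np.array(o["ft_force"]),"M",np.array(o["torque"]),"w",o["grip_width"])
    return o,R,p
E
python3 - <<'E'
from h import *
o,R,p=st();c=camera("wrist");save(c,"w1.png");print(c["tool_from_camera"],c["fx"],c["cx"],c["cy"])
t=np.append(O-.175*ux,.035);print(R.T@(t-p))
E
```

```text
t 1.6 p [ 0.4364 -0.0713  0.1225] clamp -0.18957177467935668 -0.001348836319514892 yaw -0.15313382446627322 tilt -0.9999999042446712 q [ 0.5071  0.0691 -0.4583  2.0454  0.0359  1.0342 -1.6926] F [ 0.0688  0.2771 -0.5717] M [ 0.009   0.0602 -0.0155] w -0.0032288518957424308
[[ 0.0007 -0.9468 -0.3219  0.0833]
 [ 1.      0.0007  0.0001  0.    ]
 [ 0.0001 -0.3219  0.9468 -0.1315]
 [ 0.      0.      0.      1.    ]] 291.14707359554546 320.1050261197929 197.81137045321924
[ 0.0145 -0.0014  0.0875]
```

View pics/w1.png

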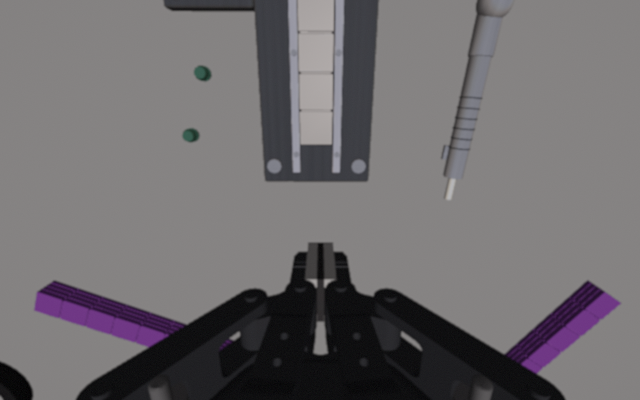

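Wrist picture: the bundle's near end is at (316,143), centred between the guides. The camera sits ahead of the tool on +x, so I'll turn the tool half round before pushing to keep it clear of the screw.

To row units: -2.16 rad is -0.54.

Emit:
move_arm --plan '[{"delta_pos":[0,-0.001,0],"turn":[0,0,-0.045],"fingers":1},{"delta_pos":[0,-0.001,0],"turn":[0,0,-0.09],"fingers":1},{"delta_pos":[0,-0.001,0],"turn":[0,0,-0.135],"fingers":1},{"delta_pos":[0,-0.001,0],"turn":[0,0,-0.18],"fingers":1},{"delta_pos":[0,-0.001,0],"turn":[0,0,-0.225],"fingers":1},{"delta_pos":[0,-0.001,0],"turn":[0,0,-0.27],"fingers":1},{"delta_pos":[0,-0.001,0],"turn":[0,0,-0.315],"fingers":1},{"delta_pos":[0,-0.001,0],"turn":[0,0,-0.36],"fingers":1},{"delta_pos":[0,-0.001,0],"turn":[0,0,-0.405],"fingers":1},{"delta_pos":[0,-0.001,0],"turn":[0,0,-0.45],"fingers":1},{"delta_pos":[0,-0.001,0],"turn":[0,0,-0.495],"fingers":1},{"delta_pos":[0,-0.001,0],"turn":[0,0,-0.54],"fingers":1}]'

```text
clock: 3.15
position: [0.4366, -0.07, 0.1225]
ee_rot: [0.535, 0.845, -0.0, 0.0]
ft_force: [0.1, -0.9, -0.3]
grip_width: 0.002
grasp_force: 0.0
```

Run:
```python
from h import *
o,R,p=st();t=np.append(O-.175*ux,.034);print(R.T@(t-p), "stroke dir",R.T@np.append(ux,0))
```

```text
t 3.15 p [ 0.4366 -0.07    0.1225] clamp -0.18955804056594625 -2.090890789074594e-05 yaw 2.013199856149084 tilt -0.9999998772377856 q [ 0.5931  0.0763 -0.5497  2.0415  0.0467  1.0352  0.4633] F [ 0.094  -0.9498 -0.2614] M [ 0.0188  0.0377 -0.0042] w 0.00235445239929863
[-0.0081  0.0121  0.0885] stroke dir [-0.5592  0.829   0.0004]
```

To row units: -0.977 rad is -0.2443.

Emit:
move_arm --plan '[{"delta_pos":[-0.008,0.012,0],"turn":[0,0,-0.045],"fingers":1},{"delta_pos":[-0.008,0.012,0],"turn":[0,0,-0.09],"fingers":1},{"delta_pos":[-0.008,0.012,0.02],"turn":[0,0,-0.135],"fingers":1},{"delta_pos":[-0.008,0.012,0.04],"turn":[0,0,-0.18],"fingers":1},{"delta_pos":[-0.008,0.012,0.06],"turn":[0,0,-0.225],"fingers":1},{"delta_pos":[-0.008,0.012,0.08],"turn":[0,0,-0.2443],"fingers":1},{"delta_pos":[-0.008,0.012,0.0885],"turn":[0,0,-0.2443],"fingers":1},{"delta_pos":[-0.008,0.012,0.0885],"turn":[0,0,-0.2443],"fingers":1}]'

```text
clock: 4.15
position: [0.4507, -0.0716, 0.0337]
ee_rot: [0.079, 0.997, 0.0, -0.0]
ft_force: [0.4, 1.2, 0.8]
grip_width: 0.001
grasp_force: 0.0
```

Run:
```python
from h import *
o,R,p=st();t=np.append(O-.120*ux,.034);print(R.T@(t-p))
```

```text
t 4.15 p [ 0.4507 -0.0716  0.0337] clamp -0.17532385510118653 0.0004839940384657974 yaw 2.983350414653561 tilt -0.9999998375836843 q [ 0.6132  0.2659 -0.6005  2.0757  0.1979  0.8552  1.3109] F [0.3992 1.2148 0.8454] M [ 0.0418  0.0056 -0.0019] w 0.00051877507748349
[-0.0553 -0.0001 -0.0003]
```

Emit:
move_arm --plan '[{"delta_pos":[-0.01,0,0],"turn":[0,0,0],"fingers":1},{"delta_pos":[-0.018,0,0],"turn":[0,0,0],"fingers":1},{"delta_pos":[-0.024,0,0],"turn":[0,0,0],"fingers":1},{"delta_pos":[-0.03,0,0],"turn":[0,0,0],"fingers":1},{"delta_pos":[-0.036,0,0],"turn":[0,0,0],"fingers":1},{"delta_pos":[-0.042,0,0],"turn":[0,0,0],"fingers":1},{"delta_pos":[-0.047,0,0],"turn":[0,0,0],"fingers":1},{"delta_pos":[-0.052,0,0],"turn":[0,0,0],"fingers":1},{"delta_pos":[-0.056,0,0],"turn":[0,0,0],"fingers":1}]'

```text
clock: 5.28
position: [0.5053, -0.0799, 0.0335]
ee_rot: [0.078, 0.997, -0.0, -0.001]
ft_force: [-6.7, 2.4, 5.2]
grip_width: -0.001
grasp_force: 3.5
```

Run:
```python
from h import *
o,R,p=st()
c=camera("top");cv2.imwrite("pics/c2.png",cv2.resize(c["color"][80:210,300:430,::-1],(585,585),interpolation=cv2.INTER_CUBIC))
```

```text
t 5.275 p [ 0.5053 -0.0799  0.0335] clamp -0.1201585067469099 0.0005197490635734408 yaw 2.9857362175116124 tilt -0.9999956759006963 q [ 0.569   0.3757 -0.5716  1.9392  0.256   0.9013  1.2831] F [-6.7397  2.3839  5.2345] M [ 0.2297  1.4373 -0.0102] w -0.0006738245684074277
```

View pics/c2.png

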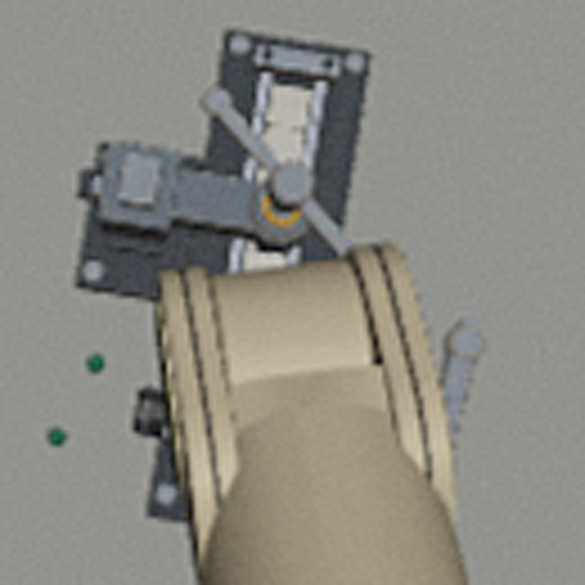

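The bundle's far end is at crop (290,86), with the stop face near y=73, so roughly 8 mm remains.

Emit:
move_arm --plan '[{"delta_pos":[-0.002,0,0],"turn":[0,0,0],"fingers":1},{"delta_pos":[-0.004,0,0],"turn":[0,0,0],"fingers":1},{"delta_pos":[-0.005,0,0],"turn":[0,0,0],"fingers":1},{"delta_pos":[-0.006,0,0],"turn":[0,0,0],"fingers":1},{"delta_pos":[-0.007,0,0],"turn":[0,0,0],"fingers":1}]'

```text
clock: 5.95
position: [0.5124, -0.081, 0.0335]
ee_rot: [0.078, 0.997, -0.0, -0.001]
ft_force: [-5.1, -0.3, 2.6]
grip_width: -0.001
grasp_force: 2.6
```

Emit:
move_arm --plan '[{"delta_pos":[-0.001,0,0],"turn":[0,0,0],"fingers":1},{"delta_pos":[-0.002,0,0],"turn":[0,0,0],"fingers":1},{"delta_pos":[-0.0025,0,0],"turn":[0,0,0],"fingers":1}]'

```text
clock: 6.32
position: [0.515, -0.0814, 0.0335]
ee_rot: [0.078, 0.997, -0.0, -0.001]
ft_force: [-4.6, 1.3, 1.8]
grip_width: -0.001
grasp_force: 2.3
```

Emit:
move_arm --plan '[{"delta_pos":[-0.001,0,0],"turn":[0,0,0],"fingers":1},{"delta_pos":[-0.0015,0,0],"turn":[0,0,0],"fingers":1},{"delta_pos":[-0.002,0,0],"turn":[0,0,0],"fingers":1}]'

```text
clock: 6.7
position: [0.5152, -0.0815, 0.0334]
ee_rot: [0.078, 0.997, -0.0, -0.003]
ft_force: [-15.7, 1.8, 12.5]
grip_width: 0.0
grasp_force: 8.4
```

The strips are home: a 2 mm push now moves them only 0.2 mm and the force jumps to 16 N. Next I back off, rise, and set the closed fingers down behind the bar's right end.

Emit:
move_arm --plan '[{"delta_pos":[0.015,0,0],"turn":[0,0,0],"fingers":1},{"delta_pos":[0.03,0,0],"turn":[0,0,0],"fingers":1},{"delta_pos":[0.03,0,-0.06],"turn":[0,0,0],"fingers":1},{"delta_pos":[0.03,0,-0.12],"turn":[0,0,0],"fingers":1},{"delta_pos":[0.03,0,-0.18],"turn":[0,0,0],"fingers":1},{"delta_pos":[0.03,0,-0.1915],"turn":[0,0,0],"fingers":1},{"delta_pos":[-0.02,-0.02,-0.1915],"turn":[0,0,0],"fingers":1},{"delta_pos":[-0.07,-0.048,-0.1915],"turn":[0,0,0],"fingers":1},{"delta_pos":[-0.106,-0.048,-0.1915],"turn":[0,0,0],"fingers":1},{"delta_pos":[-0.106,-0.048,-0.1915],"turn":[0,0,0],"fingers":1}]'

```text
clock: 7.95
position: [0.6159, -0.1458, 0.223]
ee_rot: [0.078, 0.997, 0.001, -0.001]
ft_force: [-0.0, -0.3, 0.5]
grip_width: -0.003
grasp_force: 0.0
```

Run:
```python
from h import *
o,R,p=st()
t=np.append(O+.048*np.array([np.cos(-1.77),np.sin(-1.77)]),.159);print(R.T@(t-p))
c=camera("wrist");save(c,"w2.png")
```

```text
t 7.95 p [ 0.6159 -0.1458  0.223 ] clamp -0.0009339987815030847 -0.04794380282110683 yaw 2.9856089051184034 tilt -0.9999969224057275 q [ 0.5954  0.421  -0.58    1.4389  0.2296  1.3518  1.4201] F [-0.0367 -0.2513  0.4979] M [ 0.0134  0.0424 -0.0298] w -0.002747667758581729
[ 0.0013 -0.0001  0.064 ]
```

View pics/w2.png

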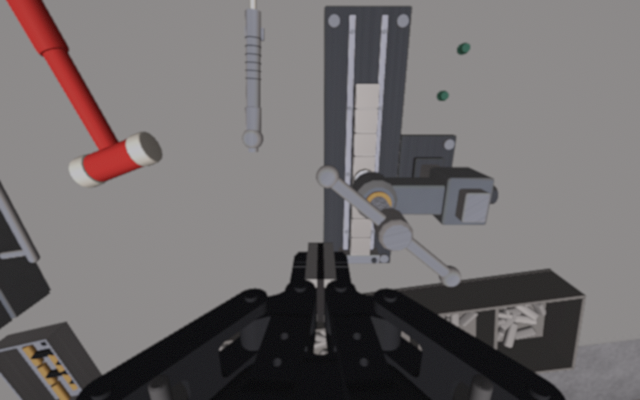

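The wrist view shows the fingers at (320,260), clear of the bar running (327,177)–(451,276). The strips reach the stop at (370,257). Next, down beside the bar and start the orbit.

Emit:
move_arm --plan '[{"delta_pos":[0.001,0,0.03],"turn":[0,0,0],"fingers":1},{"delta_pos":[0.001,0,0.064],"turn":[0,0,0],"fingers":1},{"delta_pos":[0.001,0,0.064],"turn":[0,0,0],"fingers":1}]'

```text
clock: 8.38
position: [0.6115, -0.1451, 0.1591]
ee_rot: [0.078, 0.997, 0.0, -0.002]
ft_force: [-0.1, -0.8, 1.4]
grip_width: 0.0
grasp_force: 0.0
```

```bash
cat >> h.py <<'E'
def tz():
    o,R,p=st();F=np.array(o["ft_force"]);r=p[:2]-O
    print("phi",np.arctan2(r@uy,r@ux),"rad",np.hypot(*r),"Tz rF",r[0]*F[1]-r[1]*F[0],"Mz",o["torque"][2])
def orbit(phi,n,step,rho=.048,z=0):
    # deltas from the commanded pose at phi/rho, tool x=-ux,y=uy
    for k in range(1,n+1):
        q=phi-step*k;print(k,np.round([-rho*(np.cos(q)-np.cos(phi)),rho*(np.sin(q)-np.sin(phi)),z],4).tolist())
E
python3 - <<'E'
from h import *
tz();orbit(-1.619,11,.3)
E
```

```text
t 8.375 p [ 0.6115 -0.1451  0.1591] clamp -0.005312155359775467 -0.047986166280387224 yaw 2.9862463729784015 tilt -0.9999892656643518 q [ 0.5934  0.4596 -0.5701  1.5266  0.2561  1.2354  1.4002] F [-0.0896 -0.7565  1.3981] M [ 0.0192 -0.0231  0.0041] w 8.936475672914703e-05
phi -1.681049218084328 rad 0.048279303524961535 Tz rF 0.005255026649108268 Mz 0.004127333494401948
1 [0.0141, 0.0028, 0.0]
2 [0.0267, 0.0097, 0.0]
3 [0.0367, 0.02, 0.0]
4 [0.0432, 0.0327, 0.0]
5 [0.0457, 0.0469, 0.0]
6 [0.0439, 0.0611, 0.0]
7 [0.0379, 0.0741, 0.0]
8 [0.0284, 0.0849, 0.0]
9 [0.0161, 0.0923, 0.0]
10 [0.0022, 0.0957, 0.0]
11 [-0.0122, 0.0949, 0.0]
```

Emit:
move_arm --plan '[{"delta_pos":[0.014,0.002,0],"turn":[0,0,0],"fingers":1},{"delta_pos":[0.025,0.009,0],"turn":[0,0,0],"fingers":1},{"delta_pos":[0.034,0.02,0],"turn":[0,0,0],"fingers":1},{"delta_pos":[0.04,0.0327,0],"turn":[0,0,0],"fingers":1},{"delta_pos":[0.0425,0.047,0],"turn":[0,0,0],"fingers":1},{"delta_pos":[0.041,0.061,0],"turn":[0,0,0],"fingers":1},{"delta_pos":[0.035,0.074,0],"turn":[0,0,0],"fingers":1},{"delta_pos":[0.0255,0.085,0],"turn":[0,0,0],"fingers":1},{"delta_pos":[0.013,0.092,0],"turn":[0,0,0],"fingers":1},{"delta_pos":[-0.001,0.0957,0],"turn":[0,0,0],"fingers":1},{"delta_pos":[-0.015,0.095,0],"turn":[0,0,0],"fingers":1}]'

```text
clock: 9.75
position: [0.6443, -0.053, 0.1609]
ee_rot: [0.077, 0.997, 0.0, -0.001]
ft_force: [-2.1, 0.1, 0.3]
grip_width: 0.002
grasp_force: 1.0
```

Run:
```python
from h import *
import pickle
tz();c=camera("side");s=c["color"][145:235,225:345,::-1]
cv2.imwrite("pics/s2.png",cv2.resize(s,(800,600),interpolation=cv2.INTER_CUBIC))
```

```text
t 9.75 p [ 0.6443 -0.053   0.1609] clamp 0.013227799151480181 0.04808373400559569 yaw 2.986604412909827 tilt -0.9999990447756243 q [ 0.451   0.5007 -0.5977  1.4748  0.287   1.2554  1.2369] F [-2.1377  0.1395  0.2732] M [ 0.0814  0.4865 -0.0349] w 0.0016076065927100953
phi 1.3023378465017246 rad 0.04987003254774132 Tz rF 0.10020114452141271 Mz -0.034888868177209036
```

View pics/s2.png

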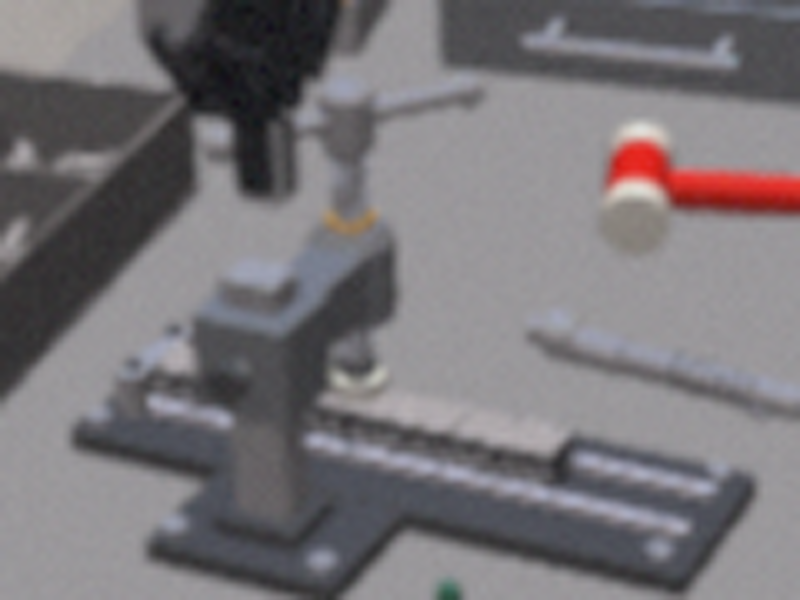

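Side crop: the foot rim is now at (358,394) and the strip edge below it at about y=415. That leaves well over 5 mm, so another 3.3 rad is safe.

Run:
```python
from h import *
tz();orbit(1.30,11,.3,.049)
```

```text
t 9.8 p [ 0.6455 -0.0536  0.1608] clamp 0.014518864601966948 0.04764603750004363 yaw 2.985886305063753 tilt -0.999999270815675 q [ 0.4507  0.5027 -0.597   1.4722  0.2877  1.255   1.2371] F [-1.3489  0.5339 -0.572 ] M [0.2594 0.09   0.0078] w -0.002743601716512404
phi 1.275011751486933 rad 0.04980905860168221 Tz rF 0.07208018364054065 Mz 0.007780539799337434
1 [-0.0134, -0.006, 0.0]
2 [-0.0244, -0.0156, 0.0]
3 [-0.032, -0.0281, 0.0]
4 [-0.0356, -0.0423, 0.0]
5 [-0.0349, -0.0569, 0.0]
6 [-0.0299, -0.0707, 0.0]
7 [-0.021, -0.0824, 0.0]
8 [-0.0091, -0.0909, 0.0]
9 [0.0048, -0.0955, 0.0]
10 [0.0194, -0.0958, 0.0]
11 [0.0335, -0.0918, 0.0]
```

Emit:
move_arm --plan '[{"delta_pos":[-0.0134,-0.006,0],"turn":[0,0,0],"fingers":1},{"delta_pos":[-0.0244,-0.0156,0],"turn":[0,0,0],"fingers":1},{"delta_pos":[-0.032,-0.028,0],"turn":[0,0,0],"fingers":1},{"delta_pos":[-0.0356,-0.0423,0],"turn":[0,0,0],"fingers":1},{"delta_pos":[-0.035,-0.057,0],"turn":[0,0,0],"fingers":1},{"delta_pos":[-0.03,-0.0707,0],"turn":[0,0,0],"fingers":1},{"delta_pos":[-0.021,-0.0824,0],"turn":[0,0,0],"fingers":1},{"delta_pos":[-0.009,-0.091,0],"turn":[0,0,0],"fingers":1},{"delta_pos":[0.005,-0.0955,0],"turn":[0,0,0],"fingers":1},{"delta_pos":[0.0194,-0.0958,0],"turn":[0,0,0],"fingers":1}]'

```text
clock: 11.05
position: [0.6086, -0.1469, 0.1617]
ee_rot: [0.078, 0.997, -0.001, 0.001]
ft_force: [1.9, -0.3, 0.4]
grip_width: -0.0
grasp_force: 0.9
```

Run:
```python
from h import *
tz();c=camera("side");s=c["color"][170:230,250:330,::-1]
cv2.imwrite("pics/s3.png",cv2.resize(s,(800,600),interpolation=cv2.INTER_CUBIC))
```

```text
t 11.05 p [ 0.6086 -0.1469  0.1617] clamp -0.007897948483285119 -0.05018618804789153 yaw 2.9846033488078447 tilt -0.9999982469237123 q [ 0.6091  0.4504 -0.5828  1.5359  0.2583  1.2313  1.3998] F [ 1.8751 -0.3085  0.4042] M [ 0.0343 -0.4601 -0.065 ] w -0.000428714580169564
phi -1.7268890685721705 rad 0.05080384888001062 Tz rF 0.09554484268451147 Mz -0.0649944751856309
```

View pics/s3.png

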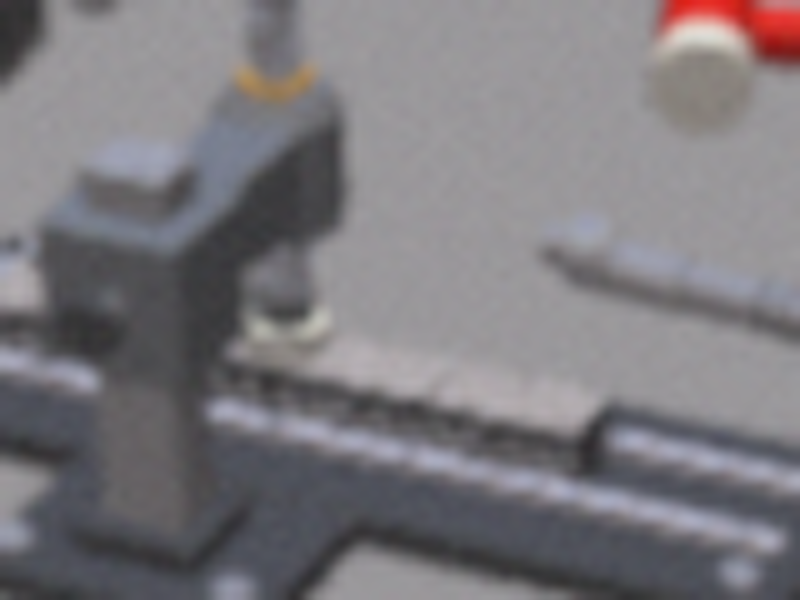

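The foot rim is at (288,352) and the strip edge at about y=374, so roughly 4 mm remains. I'll take another 1.5 rad, then smaller steps.

Run:
```python
from h import *
orbit(-1.727,20,.15,.0495)
```

```text
1 [0.0072, 0.0017, 0.0]
2 [0.0141, 0.0045, 0.0]
3 [0.0205, 0.0082, 0.0]
4 [0.0263, 0.0129, 0.0]
5 [0.0313, 0.0184, 0.0]
6 [0.0354, 0.0245, 0.0]
7 [0.0385, 0.0312, 0.0]
8 [0.0407, 0.0384, 0.0]
9 [0.0417, 0.0457, 0.0]
10 [0.0416, 0.0531, 0.0]
11 [0.0404, 0.0604, 0.0]
12 [0.0382, 0.0675, 0.0]
13 [0.0349, 0.0742, 0.0]
14 [0.0306, 0.0802, 0.0]
15 [0.0255, 0.0856, 0.0]
16 [0.0196, 0.0902, 0.0]
17 [0.0132, 0.0938, 0.0]
18 [0.0062, 0.0964, 0.0]
19 [-0.001, 0.0979, 0.0]
20 [-0.0084, 0.0984, 0.0]
```

Emit:
move_arm --plan '[{"delta_pos":[0.014,0.0045,0.001],"turn":[0,0,0],"fingers":1},{"delta_pos":[0.0263,0.013,0.002],"turn":[0,0,0],"fingers":1},{"delta_pos":[0.0354,0.0245,0.002],"turn":[0,0,0],"fingers":1},{"delta_pos":[0.0407,0.0384,0.002],"turn":[0,0,0],"fingers":1},{"delta_pos":[0.0416,0.053,0.002],"turn":[0,0,0],"fingers":1}]'

```text
clock: 11.72
position: [0.5763, -0.0893, 0.1596]
ee_rot: [0.079, 0.997, -0.002, 0.001]
ft_force: [0.1, -11.9, -0.4]
grip_width: -0.001
grasp_force: 5.3
```

Run:
```python
from h import *
tz();orbit(3.056,12,.15,.0495)
```

```text
t 11.725 p [ 0.5763 -0.0893  0.1596] clamp -0.04851159165428104 0.0019084194418176807 yaw 2.9831593736214916 tilt -0.9999901089313414 q [ 0.5807  0.3659 -0.6202  1.6546  0.2303  1.1934  1.3188] F [  0.1036 -11.8785  -0.4495] M [-2.5908 -0.0178 -0.1246] w -0.0014647348081977343
phi 3.1022734763641626 rad 0.048549115229812555 Tz rF 0.56532633381649 Mz -0.12464111829943902
1 [-0.0012, 0.0073, 0.0]
2 [-0.0035, 0.0144, 0.0]
3 [-0.0068, 0.021, 0.0]
4 [-0.011, 0.0271, 0.0]
5 [-0.0161, 0.0325, 0.0]
6 [-0.022, 0.037, 0.0]
7 [-0.0284, 0.0407, 0.0]
8 [-0.0354, 0.0433, 0.0]
9 [-0.0426, 0.0448, 0.0]
10 [-0.0501, 0.0453, 0.0]
11 [-0.0574, 0.0446, 0.0]
12 [-0.0646, 0.0428, 0.0]
```

Force has risen to 11.9 N while moving. Taking the moment into account, the contact radius is about 37 mm and the torque about 0.44 N m. I'll hold one row and read again.

Emit:
move_arm --plan '[{"delta_pos":[0,0,0],"turn":[0,0,0],"fingers":1}]'

```text
clock: 11.85
position: [0.5758, -0.0875, 0.1593]
ee_rot: [0.078, 0.997, -0.001, -0.0]
ft_force: [-1.3, -5.3, 1.9]
grip_width: 0.002
grasp_force: 2.4
```

Run:
```python
from h import *
tz();c=camera("side");s=c["color"][170:230,250:330,::-1]
cv2.imwrite("pics/s4.png",cv2.resize(s,(800,600),interpolation=cv2.INTER_CUBIC))
```

```text
t 11.85 p [ 0.5758 -0.0875  0.1593] clamp -0.049258527873867065 0.0036245705002661026 yaw 2.985508792969261 tilt -0.9999960601044757 q [ 0.5797  0.3663 -0.6215  1.6551  0.229   1.1944  1.3193] F [-1.2636 -5.2813  1.8758] M [-1.0528  0.2412 -0.0068] w 0.0016089112785374613
phi 3.0681424267459287 rad 0.049391700513466204 Tz rF 0.26820048181655237 Mz -0.006809686534458199
```

View pics/s4.png

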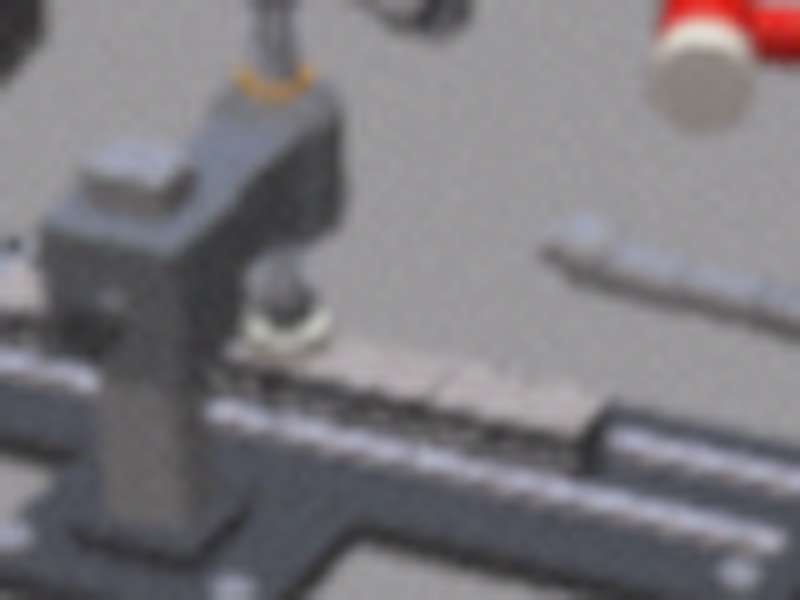

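The foot rim is near y=360 and looks very close to the strips. A small slow step will check the torque in motion.

Emit:
move_arm --plan '[{"delta_pos":[0,0.002,0],"turn":[0,0,0],"fingers":1},{"delta_pos":[-0.0005,0.004,0],"turn":[0,0,0],"fingers":1}]'

```text
clock: 12.15
position: [0.5766, -0.0859, 0.1592]
ee_rot: [0.079, 0.997, -0.002, -0.001]
ft_force: [-3.0, -12.5, 2.7]
grip_width: -0.005
grasp_force: 5.6
```

Run:
```python
from h import *
tz()
```

```text
t 12.15 p [ 0.5766 -0.0859  0.1592] clamp -0.04874582100300527 0.005361252816312084 yaw 2.9831332733366205 tilt -0.999988995058863 q [ 0.5749  0.3679 -0.6211  1.6533  0.2315  1.1958  1.312 ] F [ -2.9599 -12.5032   2.6749] M [-2.3176  0.5942 -0.0271] w -0.004541951277138479
phi 3.032049088812376 rad 0.04903976036867884 Tz rF 0.6298523312919597 Mz -0.027089333689200835
```

Torque in slow motion is now about 0.55–0.6 N m, which is snug. I back off against the turn direction and lift clear.

Emit:
move_arm --plan '[{"delta_pos":[0.002,-0.008,0],"turn":[0,0,0],"fingers":1},{"delta_pos":[0.004,-0.02,0],"turn":[0,0,0],"fingers":1},{"delta_pos":[0.004,-0.02,0],"turn":[0,0,0],"fingers":1},{"delta_pos":[0.01,-0.02,-0.05],"turn":[0,0,0],"fingers":1},{"delta_pos":[0.02,-0.02,-0.1],"turn":[0,0,0],"fingers":1},{"delta_pos":[0.07,-0.02,-0.12],"turn":[0,0,0],"fingers":1},{"delta_pos":[0.12,-0.02,-0.12],"turn":[0,0,0],"fingers":1},{"delta_pos":[0.13,-0.02,-0.12],"turn":[0,0,0],"fingers":1}]'

```text
clock: 13.15
position: [0.4443, -0.0819, 0.2797]
ee_rot: [0.078, 0.997, -0.001, 0.0]
ft_force: [-0.1, -1.0, -0.3]
grip_width: 0.001
grasp_force: 0.0
```

Run:
```python
from h import *
tz();a_=camera("side");b=camera("top")
i=np.hstack([cv2.resize(a_["color"][165:225,250:310],(400,400),interpolation=cv2.INTER_CUBIC),cv2.resize(b["color"][80:180,310:410],(400,400),interpolation=cv2.INTER_CUBIC)])
cv2.imwrite("pics/f.png",i[:,:,::-1])
```

```text
t 13.15 p [ 0.4443 -0.0819  0.2797] clamp -0.18018929793518013 -0.010627824115283997 yaw 2.9857490116442924 tilt -0.9999976084607067 q [ 0.7532 -0.048  -0.642   1.8047 -0.0272  1.3748  1.532 ] F [-0.1073 -0.9603 -0.3436] M [-0.0129 -0.0627  0.0313] w 0.000592405795153996
phi -3.082679467090029 rad 0.1805024480050022 Tz rF 0.17437576210512754 Mz 0.03133682090251823
```

View pics/f.png

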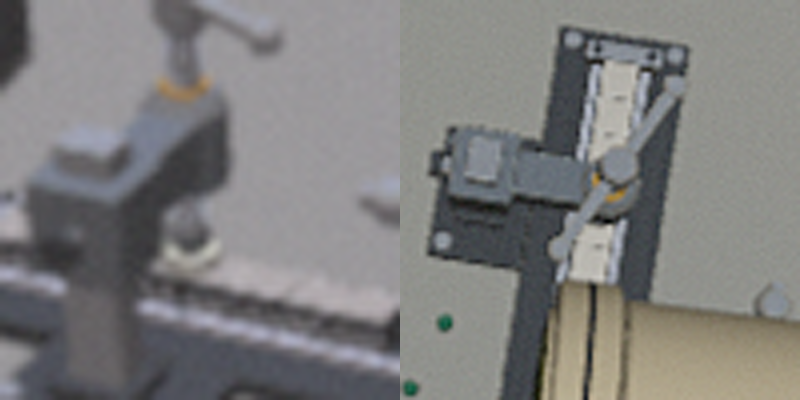

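The final picture shows the strips against the stop at (622,63), the foot on the strips at (190,265), and the robot clear of everything.

```bash
python3 -c "
from h import *
print(hand_in())"
```

```text
the job is handed in; nothing more can be done
None
```

I pushed the bundle home against the stop and turned the screw clockwise about 7.6 rad, to roughly 0.55–0.6 N m (upper end of snug). I then let go, moved clear and handed in at about 13 s; hand-in gave no verdict, and nothing else on the counter was touched.

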